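Lay the kit carton flat and push it home in the tray

TASK

The white and yellow kit carton stands upright at one end of the steel tray. Push it over towards the tray's empty end so that it lies flat on its broad side inside the tray, then push it along until its top end is snug and square against the wall at that far end of the tray. Only push the carton, never lift it; do not shove the tray along the bench, and leave the red-lidded cup, the red dropper bottle and the blue tip box where they are.

Things in the scene. Friction and masses are not known exactly. Their poses are not given: they have to be found in the camera images.
- carton: white and yellow carton, rigid, 55 (x) x 150 (y) x 105 mm (z), 0.2 kg. Origin: centre of underside. Starts upright on the tray floor, z up, its x roughly along the tray's +y. Pushed along its x near the top of its 150 x 105 mm face it tips about its lower edge without sliding, falls by itself beyond 28 degrees and lies 55 mm high, its x down, its z to the empty end
- carton_centre (a point): centre of the carton's volume, 52.5 mm above its underside
- carton_top (a point): centre of the carton's top face (55 x 150 mm), 105 mm above its underside; axes as the carton's. Once the carton lies flat this face looks to the empty end of the tray
- tray: loose steel tray, about 1 kg, 198 mm (its x) x 308 mm (its y) over the rim, 24 mm high; slides if pushed hard. Origin: centre of its underside, z up. Floor 2 mm thick; inner faces of the walls at x = +-93 mm and y = +-148 mm. The carton starts near its -y end (the robot's right); the +y end is empty and is where the carton must go
- cup: sample cup with red lid, 70 mm across, 72 mm high; origin at the centre of its underside; a bystander on the bench to the right of the tray
- dropper: red dropper bottle with white tip, 33 mm across, 73 mm high; origin at the centre of its underside; a bystander to the right of the tray
- tips: closed blue pipette tip box, 110 mm (its x) x 71 mm (its y), 59 mm high; origin at the centre of its underside; a bystander to the right of the tray

How it is judged (in metres and radians):
On the way:
1. the carton has been tipped over and lies flat on its broad side in the tray, its former top end towards the empty end (angle between carton's own x axis and vertical above 3 rad and height (world z) of carton_centre below 0.036 m and angle between the z axis of carton and the y axis of tray, either way round below 0.5 rad), for 0.2 s.
At the end, for the whole second after the job is handed in: The carton lies flat on the tray floor at rest, its former top face within 8 mm of the tray's +y wall and square to it within 4 degrees; the tray is flat and within 50 mm of where it stood; cup, dropper bottle and tip box are within 20 mm of where they stood (angle between carton's own x axis and vertical above 3 rad and height (world z) of carton_centre below 0.036 m and y of carton_top in the frame of tray between 0.14 and 0.153 m and angle between the z axis of carton and the y axis of tray, either way round below 0.07 rad and x of carton_centre in the frame of tray between -0.025 and 0.025 m and angle between tray's own z axis and vertical below 0.03 rad and distance of tray from where it was at the start of the episode below 0.05 m and linear speed of each of carton, tray below 0.01 m/s and distance of each of cup, dropper, tips from where it was at the start of the episode below 0.02 m); the robot touches nothing.
It fails at once if the carton is lifted (its centre more than 80 mm above the bench, or more than 55 mm once it lies flat) (height (world z) of carton_centre above 0.08 m or (angle between carton's own x axis and vertical above 2.95 rad and height (world z) of carton_centre above 0.055 m)).
It fails at once if the tray is shoved more than 50 mm or tilted (distance of tray from where it was at the start of the episode above 0.05 m or angle between tray's own z axis and vertical above 0.15 rad).
It fails at once if the cup, dropper bottle or tip box is moved by more than 20 mm or lifted (distance of any of cup, dropper, tips from where it was at the start of the episode above 0.02 m).
It also fails if it takes over 40 s, if anything falls off the work surface, if the arm or the gripper's body presses on something with over 40 N, if the wrist force passes 120 N, or if a joint passes its speed limit or range.

ROBOT

A 6-joint arm with a two-finger parallel gripper is mounted at the origin on a cart in front of the work surface, level with it; the furniture and walls round the work are solid. World frame = base frame: x ahead of the robot, y to its left, z up, the work surface at z = 0. Lengths are in mm, angles in degrees, forces in N, time in s.
With the tool pointing down it reaches from about 350 to 850 mm from the base axis. Payload 8.1 kg.
Tool frame: the origin (TCP) lies on the centre line of the jaws, within the pads' length; the fingertips stand 11 mm ahead of it and the grasp point (between the pads) lies 8 mm behind it; z points along the fingers, y is the direction in which the jaws open and shut (so a half turn about z gives the same grasp; the last joint's range is limited). The gripper opens to 85 mm and grips with 20 to 120 N. Pads are 22 mm wide; open, the fingers measure 114 mm over their backs; the gripper's body (76 mm by 85 mm) begins 54 mm behind the grasp point. The pads swing forward as they close: fully open they stand 13 mm farther back than shut.
Start: joints at [-77.43, 7.471, 85.268, -0, 87.261, -4.893], TCP at [180.082, -572.343, 242.292] pointing down, gripper open.
Joint ranges: [-169.43, 169.43], [-51.17, 129.36], [1.28, 143.12], [-76.62, 256.62], [0, 156.53], [-152.29, 152.29]. Speed limits (degrees/s): [136.94, 136.94, 159.86, 180, 180, 180].

INTERFACE

Orientations are given as [roll, pitch, yaw] about the fixed x, y, z axes, in that order (R = Rz(yaw) Ry(pitch) Rx(roll)).
In Python, from bench import telemetry, viewer, r gives the robot as it stands.
- The arm moves only by the shell command python3 -m inch 'ROWS' [FORCE]. ROWS is JSON, a list of rows, each a list of 3 entries, a list of its own where there are three numbers: the shift along the tool's x, y, z in cm, then the turn, a rotation vector about the tool's x, y, z in rad, then the opening, from 0 (shut) to 1 (fully open). A call has 1 to 20 rows; each row is the pose to reach, as a shift and turn from the pose commanded when the call began, along the tool's axes at that moment; what a row does not reach only later rows make up. A row lasts 1/10 s, in which the tool goes at most 50 mm and 8.59 degrees, less where a joint would pass 70% of its speed; a pose out of reach is approached as far as the arm can. A call with a gripper value outside its range is refused whole. The fingers move at their own pace and stop on an object; FORCE is the grip in N (left out, the last holds). Time passes only in rows, so rows that repeat a pose let the fingers close. It gives the time, the measured TCP pose, the force and the opening at its end, in the units of the state.
- telemetry.sense(): the state, without advancing time (a new reading comes with each control period).
- viewer.snapshot(name): name is "scene" or "top" or "wrist"; returns the picture (400x640x3 uint8, red, green, blue); there is no depth.
- viewer.camera_model(name): a dict with "fx", "fy", "cx", "cy" (pixels), "cam_to_world" (4x4, takes a point from camera to world coordinates); the wrist camera has in their place "mount" (4x4, takes a point from camera to tool coordinates, whose origin is the TCP and whose axes are the flange's). Camera axes: x right, y down, z forward; pixel columns grow to the right and rows downward; lengths in mm; the calibration is good to about 2 mm. A picture is of the moment at which its call begins: read the wrist's pose just before it. camera_model takes no time and is no camera call.
- r.hand_in(): hands the job in, once; it reports no verdict.
The state is a dict: "time": time; "joint_pos": joint angles; "qd": joint speeds; "joint_efforts": joint torques, N m; "tool_pos": TCP position; "tcp_rot": TCP orientation; "ft_force": force on the tool from outside, world axes, zero at the start; "wrist_torque": the same for the moment, N m; "finger_gap": finger opening in mm.
Only numpy, scipy, OpenCV 4.12 (cv2) and the standard library are available. Lean on these libraries where they do the work, as an engineer would, in place of code of your own. Each camera call takes 0.05 s, during which the arm holds its last target.

## Working session

There is one attempt and no reset: what is moved stays moved. The work goes in short steps, Python scripts to look and compute and a shell command to move; the robot and the scene stay as the last step left them, time stands still between calls to the robot, and variables do not carry over. Pictures are saved under pics/ and viewed, and the job is handed in when it is done.

```bash
ls; mkdir -p pics
python3 - <<'E'
from bench import telemetry, viewer, r
import cv2
for n in("scene","top"):
    cv2.imwrite(f"pics/{n}0.png",viewer.snapshot(n)[:,:,::-1])
    print(n,viewer.camera_model(n))
s=telemetry.sense();print(s)
E
```

```text
pics
scene {'fx': 480.7140380097949, 'fy': 480.7140380097949, 'cx': 316.01317585184853, 'cy': 203.41141818045455, 'cam_to_world': array([[ 8.43764187e-01, -2.77968341e-01,  4.59124818e-01,
         1.41722617e+02],
       [-5.36710680e-01, -4.33947394e-01,  7.23623732e-01,
        -5.91546570e+02],
       [-1.90846994e-03, -8.56984983e-01, -5.15337847e-01,
         5.27761074e+02],
       [ 0.00000000e+00,  0.00000000e+00,  0.00000000e+00,
         1.00000000e+00]])}
top {'fx': 492.8086674182323, 'fy': 492.8086674182323, 'cx': 322.5602312344984, 'cy': 198.63972642574637, 'cam_to_world': array([[-2.02565214e-02, -9.84286774e-01,  1.75411574e-01,
         3.59678703e+02],
       [-9.99289233e-01,  2.55111252e-02,  2.77526694e-02,
         1.14759985e+01],
       [-3.17915320e-02, -1.74724724e-01, -9.84103942e-01,
         1.15196998e+03],
       [ 0.00000000e+00,  0.00000000e+00,  0.00000000e+00,
         1.00000000e+00]])}
{'time': 0.1, 'joint_pos': array([-7.74323206e+01,  7.51325366e+00,  8.53233985e+01,  5.21617936e-04,
        8.72623636e+01, -4.89291983e+00]), 'qd': array([-0.02303486, -0.09800071, -0.1413621 ,  0.08259727,  0.00130016,
        0.02377656]), 'joint_efforts': array([ 1.47129500e-03, -5.70952141e+01, -5.01940012e+01, -1.82286967e-04,
        8.21234426e-03,  7.81652852e-05]), 'tool_pos': array([ 179.94967525, -571.87032527,  241.32010749]), 'tcp_rot': array([-1.79901389e+02, -8.96450731e-03,  1.74605661e+01]), 'ft_force': array([-0.47054813, -0.00232299,  0.4296774 ]), 'wrist_torque': array([ 0.02659475, -0.03262218, -0.0357929 ]), 'finger_gap': 85.27147125921377}
```

View pics/scene0.png

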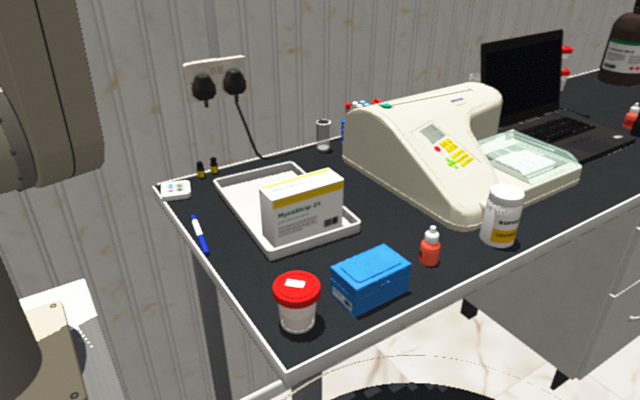

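Run:
```python
import cv2
i=cv2.imread("pics/top0.png")
cv2.imwrite("pics/top0c.png",cv2.resize(i[60:320,180:540],None,fx=2.2,fy=2.2,interpolation=cv2.INTER_CUBIC))
```

```text
(no output)
```

View pics/top0.png

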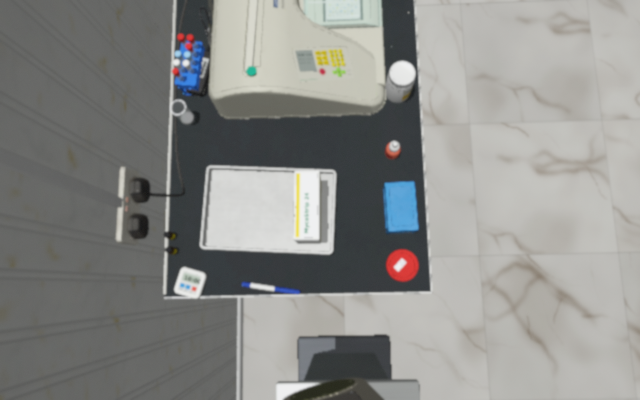

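View pics/top0c.png

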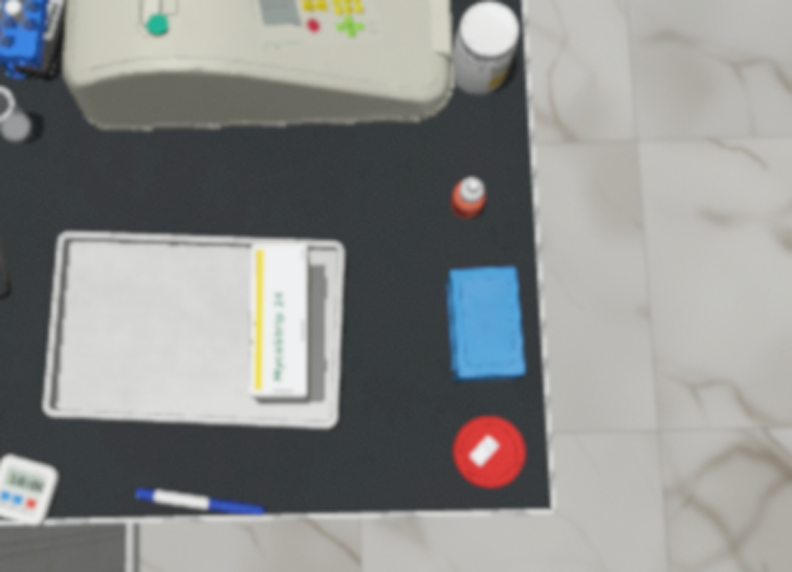

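The top view crop shows the tray rim corners at (60,233), (344,241), (338,427) and (44,415), and the carton's top face at x 252–307, y 243–397. I'll turn these into positions.

```bash
cat > h.py <<'E'
import numpy as np
from bench import telemetry, viewer, r
def pix2w(n,u,v,z):
    m=viewer.camera_model(n);T=m["cam_to_world"]
    d=T[:3,:3]@np.array([(u-m["cx"])/m["fx"],(v-m["cy"])/m["fy"],1]);o=T[:3,3]
    return o+d*(z-o[2])/d[2]
def proj(n,p):
    m=viewer.camera_model(n);T=m["cam_to_world"]
    c=T[:3,:3].T@(np.array(p)-T[:3,3]);return np.array([m["fx"]*c[0]/c[2]+m["cx"],m["fy"]*c[1]/c[2]+m["cy"]])
def p():
    s=telemetry.sense();print(s["time"],s["tool_pos"].round(1),s["tcp_rot"].round(2),s["ft_force"].round(1),s["finger_gap"].round(1),s["joint_pos"].round(1))
E
python3 - <<'E'
from h import *
np.set_printoptions(suppress=True,precision=1)
f=lambda x,y,z:pix2w("top",180+x/2.2,60+y/2.2,z)
print("tray");
for x,y in[(60,233),(344,241),(338,427),(44,415)]:print(f(x,y,24))
print("carton top")
for x,y in[(252,243),(307,243),(307,397),(252,397)]:print(f(x,y,107))
print("cup",f(489,452,72),"drop",f(471,187,70),"tips")
for x,y in[(450,268),(515,267),(525,376),(458,380)]:print(f(x,y,59))
E
```

```text
tray
[646.6 315.2  24. ]
[629.3   9.5  24. ]
[431.8  20.6  24. ]
[451.1 327.9  24. ]
carton top
[609.9 100.8 107. ]
[608.4  46.2 107. ]
[456.   49.2 107. ]
[457.2 102.4 107. ]
cup [ 400.9 -127.6   72. ] drop [ 671.7 -122.5   70. ] tips
[589.4 -98.5  59. ]
[ 588.7 -164.9   59. ]
[ 476.4 -169.    59. ]
[ 474.  -101.6   59. ]
```

Tray centre is about (540,168) with its y axis turned −3.4°. The carton top centre is about (533,75), with its rear face at y≈47. I'll move to behind the carton, high up, with the jaws open across the tray.

```bash
python3 -m inch '[[[20,-18,0],[0,0,-0.5],1],[[51,-45.5,0],[0,0,-1.207],1],[[51,-45.5,0],[0,0,-1.207],1],[[51,-45.5,0],[0,0,-1.207],1],[[51,-45.5,0],[0,0,-1.207],1],[[51,-45.5,0],[0,0,-1.207],1],[[51,-45.5,0],[0,0,-1.207],1],[[51,-45.5,0],[0,0,-1.207],1],[[51,-45.5,0],[0,0,-1.207],1],[[51,-45.5,0],[0,0,-1.207],1],[[51,-45.5,0],[0,0,-1.207],1],[[51,-45.5,0],[0,0,-1.207],1],[[51,-45.5,0],[0,0,-1.207],1],[[51,-45.5,0],[0,0,-1.207],1],[[51,-45.5,0],[0,0,-1.207],1],[[51,-45.5,0],[0,0,-1.207],1],[[51,-45.5,0],[0,0,-1.207],1],[[51,-45.5,0],[0,0,-1.207],1]]'
python3 - <<'E'
from h import *
import cv2
p()
cv2.imwrite("pics/w1.png",viewer.snapshot("wrist")[:,:,::-1]);cv2.imwrite("pics/s1.png",viewer.snapshot("scene")[:,:,::-1])
E
```

```text
time: 1.9
tool_pos: [529.6, 13.6, 242.2]
tcp_rot: [-180.0, 0.0, 86.5]
ft_force: [0.1, -0.4, -1.4]
finger_gap: 85.4Traceback (most recent call last):
  File "<stdin>", line 3, in <module>
  File "h.py", line 11, in p
    s=telemetry.sense();print(s["time"],s["tool_pos"].round(1),s["tcp_rot"].round(2),s["ft_force"].round(1),s["finger_gap"].round(1),s["joint_pos"].round(1))
                                                                                                            ^^^^^^^^^^^^^^^^^^^^^
AttributeError: 'float' object has no attribute 'round'
```

```bash
sed -i 's/s\["finger_gap"\].round(1)/round(s["finger_gap"],1)/' h.py
python3 - <<'E'
from h import *
import cv2
p()
cv2.imwrite("pics/w1.png",viewer.snapshot("wrist")[:,:,::-1]);cv2.imwrite("pics/s1.png",viewer.snapshot("scene")[:,:,::-1])
E
```

```text
1.9 [529.6  13.6 242.2] [-1.7999e+02  1.0000e-02  8.6530e+01] [ 0.1 -0.4 -1.4] 85.4 [-4.1 -3.4 96.4 -0.  87.  -0.6]
```

View pics/w1.png

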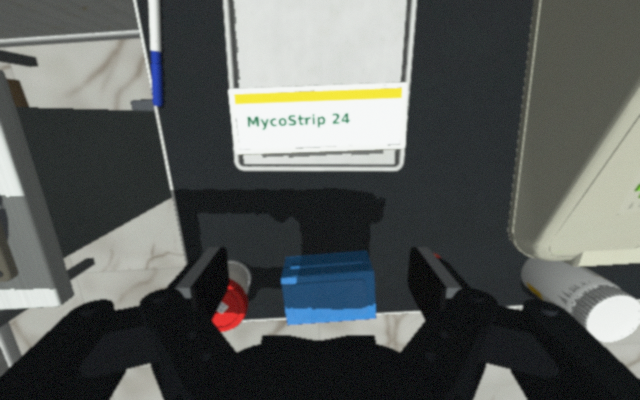

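View pics/s1.png

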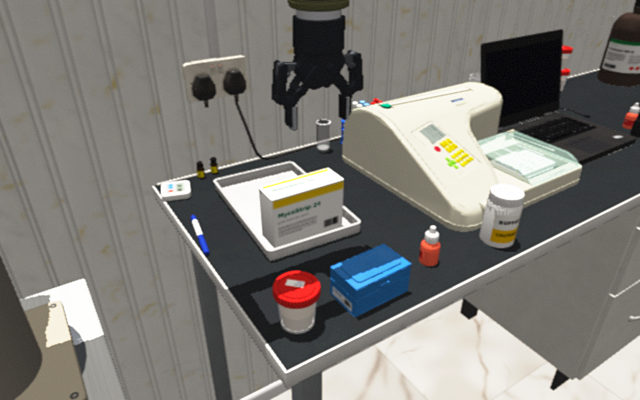

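The wrist view shows the carton at pixels (230–407, 85–155), about 2° off the tray. The gripper is behind it. Next I'll lower it and start the push.

```bash
python3 -m inch '[[[0,0,5],[0,0,0],1],[[0,0,10],[0,0,0],1],[[0,0,14.5],[0,0,0],1],[[0,0,14.5],[0,0,0],1],[[1,0,14.5],[0,0,0],1],[[1.7,0,14.5],[0,0,0],1],[[2.4,0,14.5],[0,0,0],1],[[3.1,0,14.5],[0,0,0],1],[[3.8,0,14.5],[0,0,0],1],[[3.8,0,14.5],[0,0,0],1]]'
python3 - <<'E'
from h import *
import cv2
p()
cv2.imwrite("pics/w2.png",viewer.snapshot("wrist")[:,:,::-1]);cv2.imwrite("pics/s2.png",viewer.snapshot("scene")[100:300,150:450,::-1].repeat(2,0).repeat(2,1))
E
```

```text
time: 3.0
tool_pos: [532.6, 53.8, 97.9]
tcp_rot: [179.9, -0.0, 86.7]
ft_force: [0.7, 0.2, -0.3]
finger_gap: 85.5
3.0 [532.6  53.8  97.9] [ 1.7994e+02 -2.0000e-02  8.6680e+01] [ 0.7  0.2 -0.3] 85.5 [  0.3   4.3 104.3   0.   71.4   3.6]
```

View pics/w2.png

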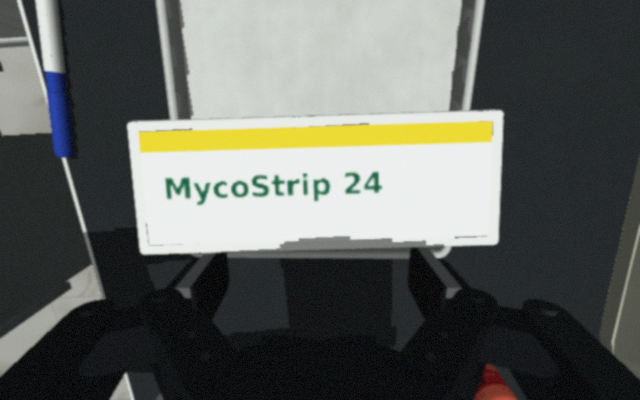

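View pics/s2.png

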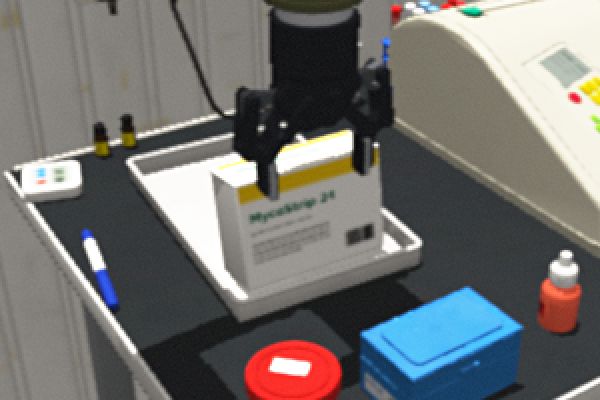

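The wrist view shows the fingers at the carton's rear edge, around (205,255) and (425,250), centred on the carton. I'll keep pushing.

```bash
python3 -m inch '[[[0.7,0,0],[0,0,0],1],[[1.4,0,0],[0,0,0],1],[[2.1,0,0],[0,0,0],1],[[2.8,0,0],[0,0,0],1],[[3.5,0,0],[0,0,0],1],[[4.0,0,0],[0,0,0],1],[[4.5,0,0],[0,0,0],1],[[5.0,0,0],[0,0,0],1],[[5.0,0,0],[0,0,0],1],[[5.0,0,0],[0,0,0],1],[[5.0,0,0],[0,0,0],1],[[5.0,0,0],[0,0,0],1]]'
python3 - <<'E'
from h import *
import cv2
p()
cv2.imwrite("pics/w3.png",viewer.snapshot("wrist")[:,:,::-1]);cv2.imwrite("pics/s3.png",viewer.snapshot("scene")[100:300,150:450,::-1].repeat(2,0).repeat(2,1))
E
```

```text
time: 4.3
tool_pos: [535.2, 102.4, 97.3]
tcp_rot: [-180.0, 0.0, 86.6]
ft_force: [0.3, -0.5, -0.7]
finger_gap: 85.0
4.3 [535.2 102.4  97.3] [-180.     0.    86.6] [ 0.3 -0.5 -0.7] 85.0 [  5.4   5.8 102.7  -0.   71.5   8.8]
```

View pics/w3.png

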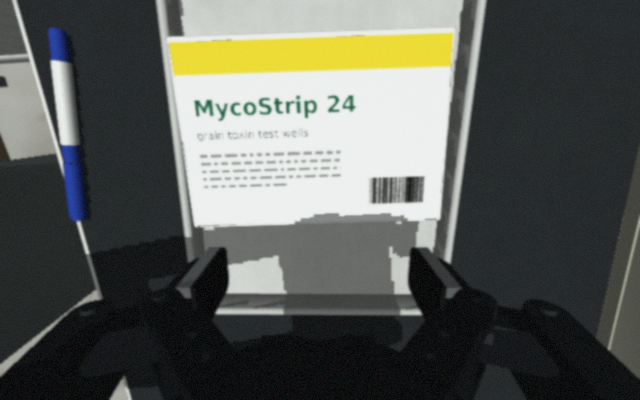

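View pics/s3.png

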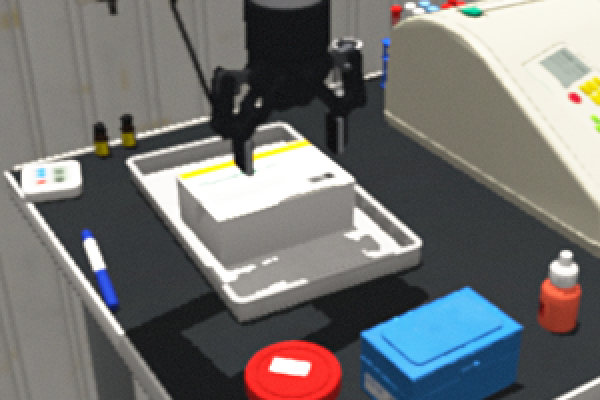

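The carton lies flat, with its rear top edge at wrist pixels (196,228)–(440,218). I'll locate it and the tray walls.

```bash
cat >> h.py <<'E'
from scipy.spatial.transform import Rotation as R
def wpix(u,v,z):
    m=viewer.camera_model("wrist");s=telemetry.sense()
    Rt=R.from_euler("xyz",s["tcp_rot"],degrees=True).as_matrix()
    M=np.array(m["mount"]);A=Rt@M[:3,:3];o=Rt@M[:3,3]+s["tool_pos"]
    d=A@np.array([(u-m["cx"])/m["fx"],(v-m["cy"])/m["fy"],1])
    return (o+d*(z-o[2])/d[2]).round(1)
E
python3 - <<'E'
from h import *
import cv2
for q in[(196,228),(440,218),(453,30),(169,38)]:print(wpix(*q,57))
print("rim");
for q in[(195,300),(430,305)]:print(wpix(*q,24))
i=viewer.snapshot("top")[:,:,::-1]
cv2.imwrite("pics/t3.png",cv2.resize(i[120:280,180:360],None,fx=4,fy=3.6,interpolation=cv2.INTER_CUBIC))
E
```

```text
[461.3 109.   57. ]
[608.4 106.6  57. ]
[610.1 207.9  57. ]
[465.  212.8  57. ]
rim
[435.6  38.1  24. ]
[617.5  22.9  24. ]
```

View pics/t3.png

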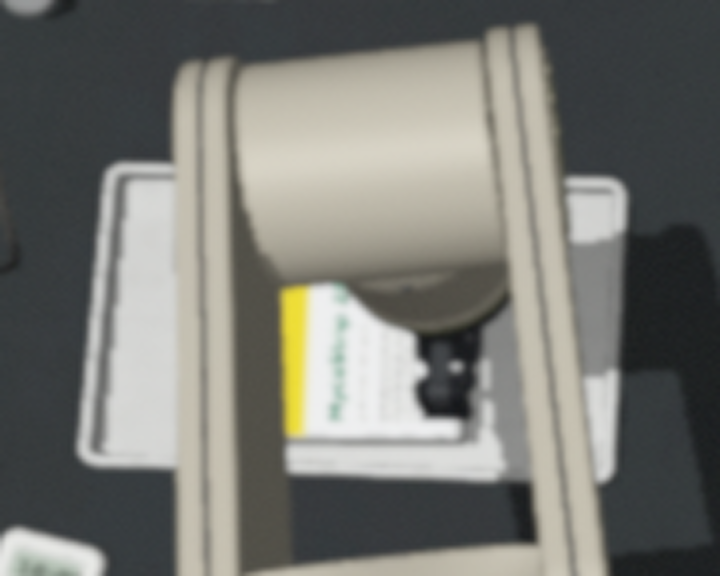

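The carton's rear edge is at y≈108 and it is centred to within about 4 mm. I'll back off, lower the gripper and push slowly.

```bash
python3 -m inch '[[[-3.6,0,0],[0,0,0],1],[[-3.6,0,0],[0,0,0],1],[[-3.6,0,4],[0,0,0],1],[[-3.6,0,7.2],[0,0,0],1],[[-3.6,0,7.2],[0,0,0],1],[[-3,0,7.2],[0,0,0],1],[[-2.4,0,7.2],[0,0,0],1],[[-1.8,0,7.2],[0,0,0],1],[[-1.2,0,7.2],[0,0,0],1],[[-0.6,0,7.2],[0,0,0],1],[[0,0,7.2],[0,0,0],1],[[0.6,0,7.2],[0,0,0],1],[[1.2,0,7.2],[0,0,0],1],[[1.8,0,7.2],[0,0,0],1],[[2.4,0,7.2],[0,0,0],1],[[2.4,0,7.2],[0,0,0],1]]'
python3 - <<'E'
from h import *
import cv2
p()
cv2.imwrite("pics/w4.png",viewer.snapshot("wrist")[:,:,::-1]);cv2.imwrite("pics/s4.png",viewer.snapshot("scene")[100:300,150:450,::-1].repeat(2,0).repeat(2,1))
E
```

```text
time: 6.05
tool_pos: [536.6, 127.4, 25.2]
tcp_rot: [-180.0, -0.0, 86.7]
ft_force: [-0.1, 0.3, -0.5]
finger_gap: 85.6
6.05 [536.6 127.4  25.2] [-1.7999e+02 -2.0000e-02  8.6660e+01] [-0.1  0.3 -0.5] 85.6 [  8.   12.5 103.7   0.   63.8  11.4]
```

View pics/w4.png

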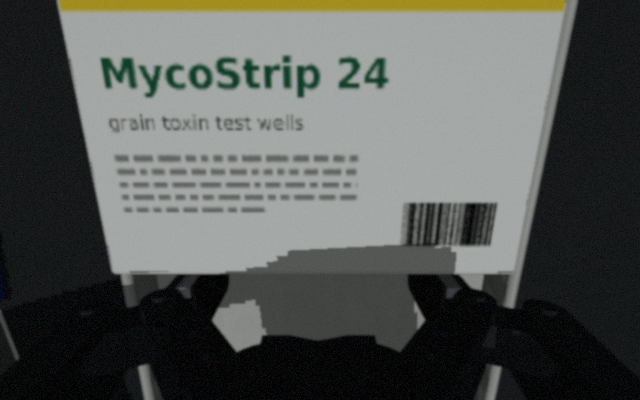

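View pics/s4.png

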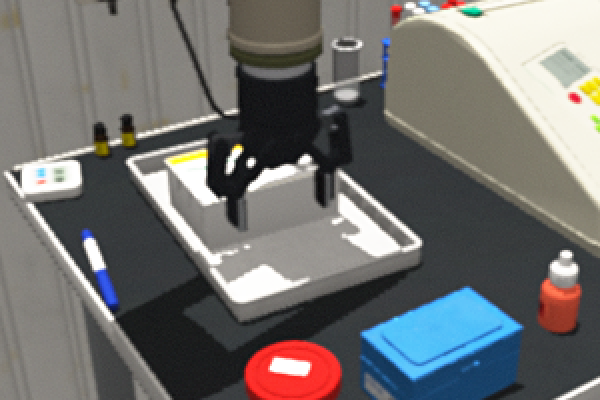

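The carton is now square against both fingers, with its rear edge level at row 272. I'll measure its position and continue.

```bash
python3 - <<'E'
from h import *
for q in[(115,272),(515,272)]:print(wpix(*q,57))
E
python3 -m inch '[[[0.6,0,0],[0,0,0],1],[[1.2,0,0],[0,0,0],1],[[1.8,0,0],[0,0,0],1],[[2.4,0,0],[0,0,0],1],[[3.0,0,0],[0,0,0],1],[[3.6,0,0],[0,0,0],1],[[4.2,0,0],[0,0,0],1],[[4.8,0,0],[0,0,0],1],[[5.4,0,0],[0,0,0],1],[[5.7,0,0],[0,0,0],1],[[5.8,0,0],[0,0,0],1],[[5.8,0,0],[0,0,0],1]]'
python3 - <<'E'
from h import *
import cv2
p()
for q in[(115,272),(515,272)]:print(wpix(*q,57))
cv2.imwrite("pics/w5.png",viewer.snapshot("wrist")[:,:,::-1]);cv2.imwrite("pics/s5.png",viewer.snapshot("scene")[120:270,180:380,::-1].repeat(4,0).repeat(4,1))
i=viewer.snapshot("top")[:,:,::-1]
cv2.imwrite("pics/t5.png",cv2.resize(i[120:280,180:360],None,fx=4,fy=3.6,interpolation=cv2.INTER_CUBIC))
E
```

```text
[462.8 143.9  57. ]
[608.8 135.4  57. ]
time: 7.35
tool_pos: [540.1, 184.6, 25.4]
tcp_rot: [180.0, -0.0, 86.6]
ft_force: [0.2, -0.2, 0.6]
finger_gap: 85.2
7.35 [540.1 184.6  25.4] [ 1.7999e+02 -1.0000e-02  8.6630e+01] [ 0.2 -0.2  0.6] 85.2 [ 13.7  15.1 100.5   0.   64.3  17.1]
[466.3 201.7  57. ]
[612.6 193.1  57. ]
```

View pics/s5.png

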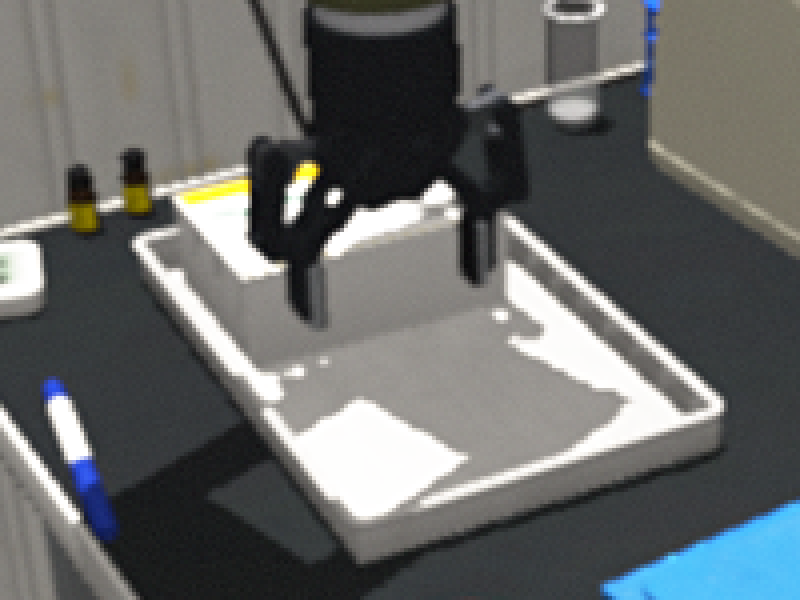

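View pics/t5.png

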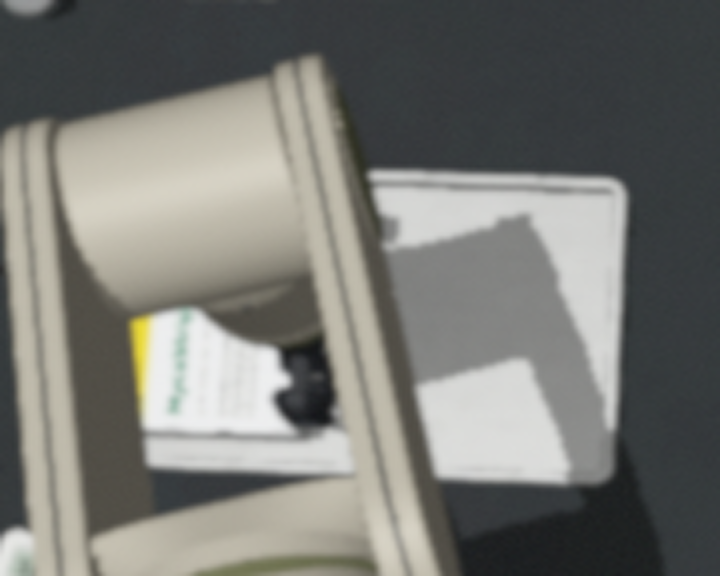

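About 13 mm is left by estimate. I'll push in small steps and watch the force.

```bash
python3 -m inch '[[[0.3,0,0],[0,0,0],1],[[0.6,0,0],[0,0,0],1],[[0.8,0,0],[0,0,0],1],[[1.0,0,0],[0,0,0],1],[[1.0,0,0],[0,0,0],1]]'
python3 -m inch '[[[0.1,0,0],[0,0,0],1],[[0.2,0,0],[0,0,0],1],[[0.2,0,0],[0,0,0],1]]'
python3 -m inch '[[[0.1,0,0],[0,0,0],1],[[0.2,0,0],[0,0,0],1],[[0.2,0,0],[0,0,0],1]]'
python3 - <<'E'
from h import *
import cv2
i=viewer.snapshot("scene")[:,:,::-1]
cv2.imwrite("pics/s6.png",cv2.resize(i[120:240,200:360],None,fx=5,fy=5,interpolation=cv2.INTER_CUBIC))
E
```

```text
time: 8.0
tool_pos: [540.7, 194.8, 25.3]
tcp_rot: [180.0, -0.0, 86.6]
ft_force: [0.7, -0.5, -0.2]
finger_gap: 85.5
time: 8.3
tool_pos: [540.8, 196.6, 25.3]
tcp_rot: [180.0, -0.0, 86.6]
ft_force: [-0.0, 0.0, -0.3]
finger_gap: 85.7
time: 8.6
tool_pos: [540.9, 198.5, 25.3]
tcp_rot: [-180.0, -0.0, 86.6]
ft_force: [0.2, -0.4, 0.6]
finger_gap: 85.3
```

View pics/s6.png

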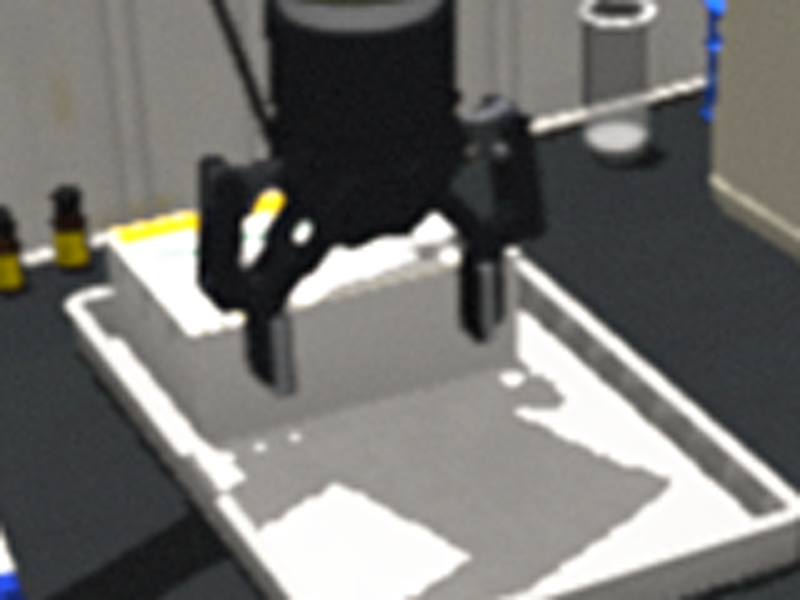

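Not against the wall yet: there is no force reading, and the left side of the scene still shows some floor by the far wall. I'll continue in small steps.

```bash
python3 -m inch '[[[0.1,0,0],[0,0,0],1],[[0.2,0,0],[0,0,0],1],[[0.2,0,0],[0,0,0],1]]'
python3 -m inch '[[[0.1,0,0],[0,0,0],1],[[0.2,0,0],[0,0,0],1],[[0.2,0,0],[0,0,0],1]]'
python3 - <<'E'
from h import *
import cv2
i=viewer.snapshot("scene")[:,:,::-1]
cv2.imwrite("pics/s7.png",cv2.resize(i[120:240,200:360],None,fx=5,fy=5,interpolation=cv2.INTER_CUBIC))
i=viewer.snapshot("top")[:,:,::-1]
cv2.imwrite("pics/t7.png",cv2.resize(i[150:270,180:340],None,fx=5,fy=5,interpolation=cv2.INTER_CUBIC))
cv2.imwrite("pics/w7.png",viewer.snapshot("wrist")[:,:,::-1])
E
```

```text
time: 8.95
tool_pos: [541.0, 200.6, 25.3]
tcp_rot: [180.0, -0.0, 86.6]
ft_force: [0.1, 0.1, 0.3]
finger_gap: 85.4
time: 9.25
tool_pos: [541.1, 202.6, 25.3]
tcp_rot: [180.0, -0.0, 86.6]
ft_force: [-0.1, -0.5, -0.7]
finger_gap: 85.7
```

View pics/t7.png

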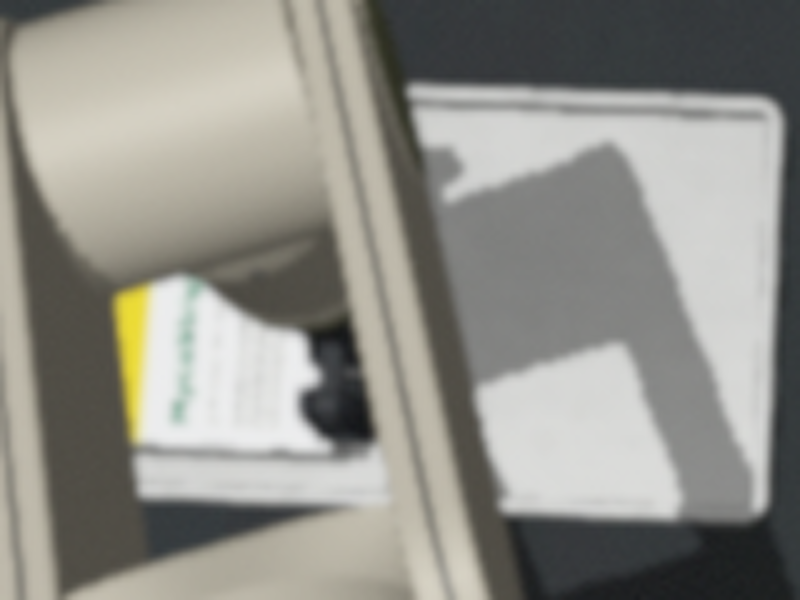

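View pics/w7.png

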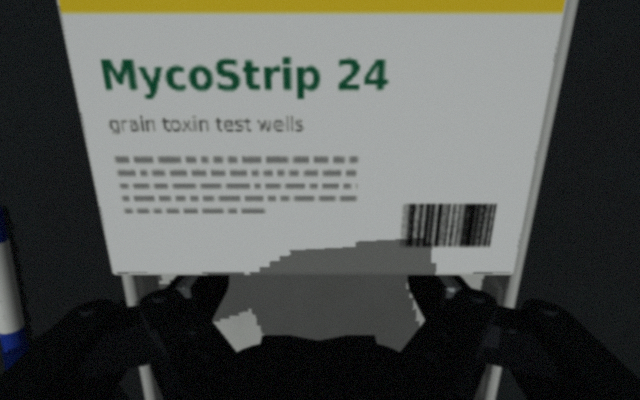

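Both views hide the far end, and the tray has not moved. I'll back off and rise for a clear look.

```bash
python3 -m inch '[[[-1.5,0,0],[0,0,0],1],[[-1.5,0,0],[0,0,0],1],[[-2,0,-5],[0,0,0],1],[[-2,0,-10],[0,0,0],1],[[-2,0,-15],[0,0,0],1],[[-2,0,-20],[0,0,0],1],[[-2,0,-24],[0,0,0],1],[[-2,0,-24],[0,0,0],1],[[-2,0,-24],[0,0,0],1]]'
python3 - <<'E'
from h import *
import cv2
i=viewer.snapshot("scene")[:,:,::-1]
cv2.imwrite("pics/s8.png",cv2.resize(i[120:240,200:360],None,fx=5,fy=5,interpolation=cv2.INTER_CUBIC))
cv2.imwrite("pics/w8.png",viewer.snapshot("wrist")[:,:,::-1])
E
```

```text
time: 10.3
tool_pos: [540.7, 182.3, 266.9]
tcp_rot: [179.8, -0.1, 86.6]
ft_force: [-0.3, 0.0, -0.6]
finger_gap: 85.3
```

View pics/s8.png

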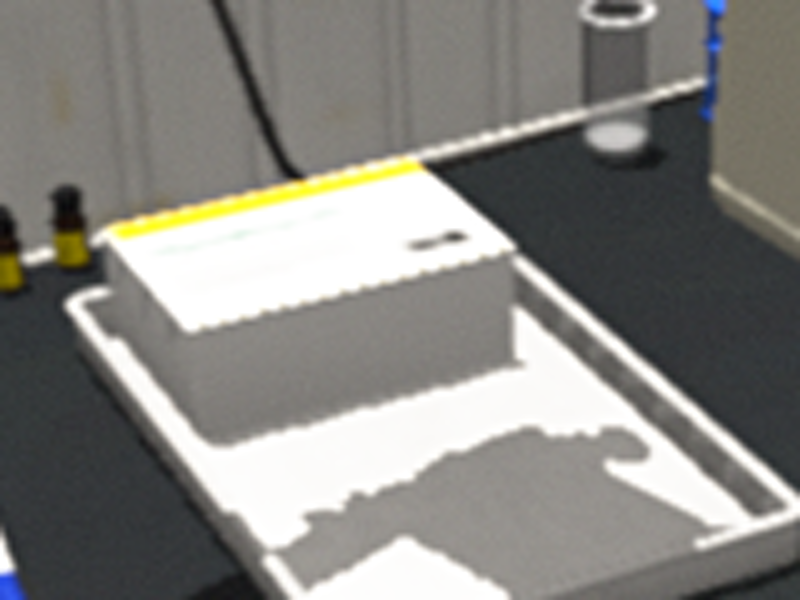

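View pics/w8.png

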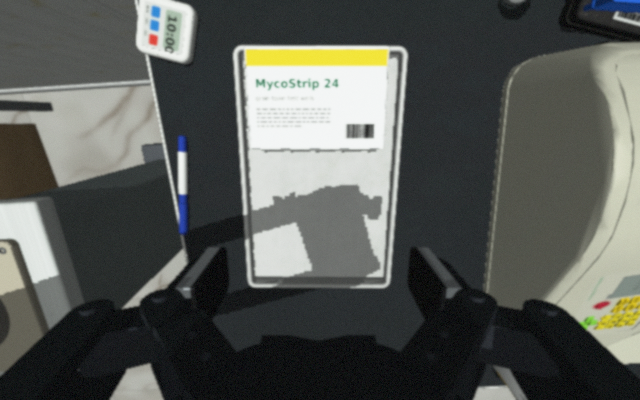

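Run:
```python
import cv2
i=cv2.imread("pics/w8.png")
cv2.imwrite("pics/w8c.png",cv2.resize(i[35:165,225:415],None,fx=4.2,fy=4.2,interpolation=cv2.INTER_CUBIC))
```

```text
(no output)
```

View pics/w8c.png

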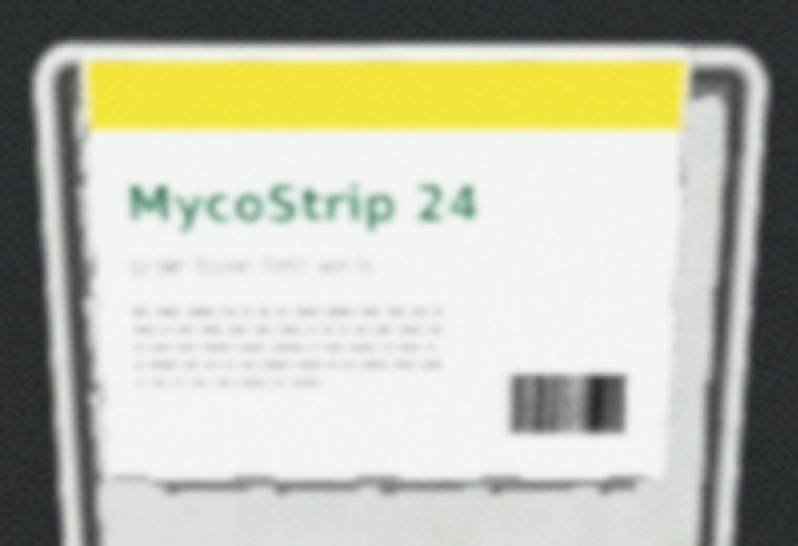

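Run:
```python
from h import *
p()
f=lambda x,y,z:wpix(225+x/4.2,35+y/4.2,z)
print("rim far outer",f(200,42,24),f(600,42,24),"left/right outer",f(33,80,24),f(770,80,24))
print("rim near", wpix(280,288,24),wpix(360,288,24))
print("carton rear",f(110,477,57),f(668,477,57),"rear bottom",f(300,490,2))
print("carton front",f(85,54,57),f(690,54,57))
```

```text
10.4 [539.3 182.1 263.7] [-1.7987e+02  4.0000e-02  8.6600e+01] [-0.3 -1.1 -0.9] 85.0 [13.5  2.4 88.4  0.  89.3 16.9]
rim far outer [496.3 327.9  24. ] [602.3 321.6  24. ] left/right outer [450.7 321.4  24. ] [647.5 309.6  24. ]
rim near [475.9  21.9  24. ] [586.8  15.5  24. ]
carton rear [466.3 218.5  57. ] [613.4 209.8  57. ] rear bottom [511.7 205.9   2. ]
carton front [472.4 320.   57. ] [618.7 311.3  57. ]
```

The carton front measures 0–4 mm from the wall, square, with a lateral offset of about −3 mm. One more gentle 3 mm push will make it snug.

```bash
python3 -m inch '[[[0,0,5],[0,0,0],1],[[0,0,10],[0,0,0],1],[[0,0,15],[0,0,0],1],[[0,0,20],[0,0,0],1],[[0,0,24],[0,0,0],1],[[0,0,24],[0,0,0],1],[[0.6,0,24],[0,0,0],1],[[1.2,0,24],[0,0,0],1],[[1.7,0,24],[0,0,0],1],[[1.9,0,24],[0,0,0],1],[[2.0,0,24],[0,0,0],1],[[2.1,0,24],[0,0,0],1],[[2.2,0,24],[0,0,0],1],[[2.3,0,24],[0,0,0],1]]'
python3 -m inch '[[[0.1,0,0],[0,0,0],1]]'
python3 -m inch '[[[-1.5,0,0],[0,0,0],1],[[-1.5,0,0],[0,0,0],1],[[-2,0,-5],[0,0,0],1],[[-2,0,-10],[0,0,0],1],[[-2,0,-15],[0,0,0],1],[[-2,0,-20],[0,0,0],1],[[-2,0,-24],[0,0,0],1],[[-2,0,-24],[0,0,0],1],[[-2,0,-24],[0,0,0],1],[[-2,0,-24],[0,0,0],1]]'
python3 - <<'E'
from h import *
import cv2
p()
i=viewer.snapshot("wrist")[:,:,::-1]
cv2.imwrite("pics/w9c.png",cv2.resize(i[35:165,225:415],None,fx=4.2,fy=4.2,interpolation=cv2.INTER_CUBIC))
cv2.imwrite("pics/s9.png",viewer.snapshot("scene")[:,:,::-1])
E
```

```text
time: 11.8
tool_pos: [541.4, 204.3, 25.6]
tcp_rot: [-180.0, 0.1, 86.6]
ft_force: [-1.9, -8.6, 5.3]
finger_gap: 85.5
time: 11.9
tool_pos: [541.4, 205.0, 25.5]
tcp_rot: [-180.0, 0.1, 86.6]
ft_force: [-1.5, -9.5, 6.3]
finger_gap: 85.3
time: 12.9
tool_pos: [539.4, 186.2, 263.5]
tcp_rot: [-179.9, 0.0, 86.6]
ft_force: [-0.7, -0.9, -0.7]
finger_gap: 85.6
12.9 [539.4 186.2 263.5] [-1.7986e+02  3.0000e-02  8.6610e+01] [-0.7 -0.9 -0.7] 85.6 [13.9  2.6 88.2  0.  89.3 17.3]
```

View pics/w9c.png

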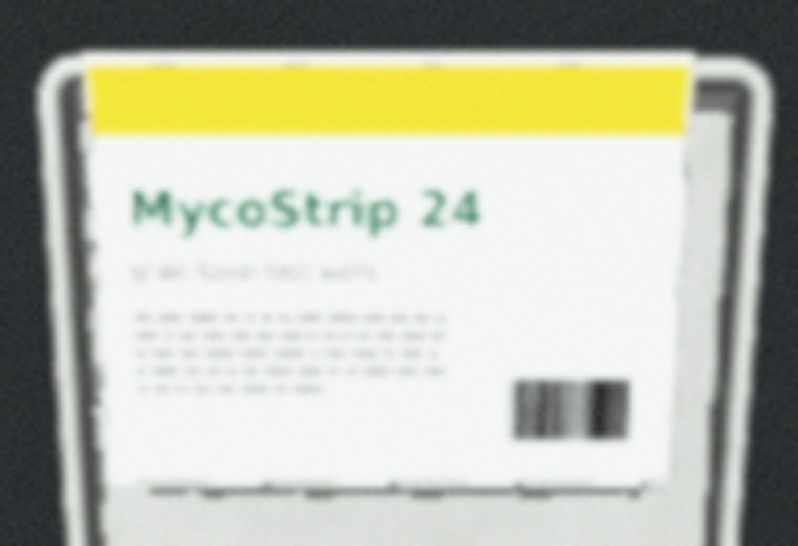

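View pics/s9.png

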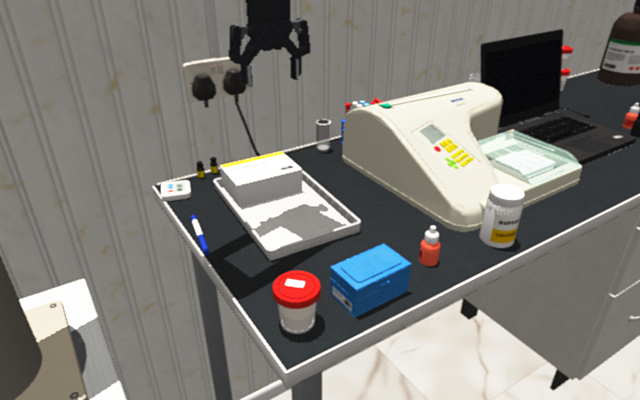

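The wall contact showed up as a force of about 9 N. The carton edge now covers the far rim evenly, square, and it lies flat. The bystanders are unmoved and the gripper is clear, so I'm handing in.

Run:
```python
from h import *
print(r.hand_in());p()
```

```text
the job is handed in; nothing more can be done
None
the job is handed in; nothing more can be done
```

I tipped the carton onto its broad side with both open fingers near its top. I then pushed it along the tray from behind, low down, until it met the far wall. I handed the job in at about 13 s; no verdict was reported.

**Wall contact:** the last push met about 9 N, which I took as the carton seating against the wall. It moved the tray a few millimetres at most. I did not re-measure the gap after that push.

**Last measured positions:** just before that push, the wrist camera put the carton's top face 0–4 mm from the wall. The two estimates differed, about 3 mm from the front edge and about 0 mm from the rear edge, which is near the calibration's accuracy. The carton looked square and sat about 3 mm off the tray's centre line.

**Final pictures:** the carton lies flat and square against the end wall. The cup, dropper bottle and tip box look unmoved by eye, and the gripper is well clear above.

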